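# Shut the science kit tray and swing its keeper across

## Task

Shut the science kit: with the fingertips, push the half-open slide cover of the beige tray fully home, and only then swing the small metal keeper bar at the tray's corner round until it lies fully across the end of the cover, so that it cannot slide open again. Leave the kit's contents, the pointer and the jar where they are.

Things in the scene. Friction and masses are not known exactly. Their poses are not given: they have to be found in the camera images.
- kit_tray: Beige plastic tray, fixed to the bench, 140 (its x) x 220 (its y) x 48 mm high. Origin: centre of its underside, on the bench; z up. Two side walls 11 mm thick along y (to 48 mm high) guide the cover between them; the wall at the +y end is only 39 mm high so that the cover passes over it. An ear, 22 x 26 mm and 36 mm high, carrying the keeper, stands out past the +y end at the +x corner, spanning x 59 to 81 and y 109 to 135 mm in the tray's frame.
- cover (a joint): Slide of the tray's flat beige cover: metres open. 0 = fully home, grows as the cover slides out along the tray's +y (at most 0.14); starts 0.075 to 0.11. The cover is a plate 116 mm wide, 215 mm long and 8 mm thick, between 40 and 48 mm above the bench, its top level with the side walls. It stays where left; sliding friction about 2 N, with a hard stop at 0.
- cover_end (a point): Middle of the cover's outer (+y) end face, 44 mm above the bench: the face to push, 8 mm tall, 116 mm wide. Moves with the cover. Fully home it stands at x 0, y 113 mm in the tray's frame, 3 mm proud of the tray's end wall, which is at y 110 mm.
- keeper (a joint): Swing of the aluminium keeper bar about its upright pivot: radians open. 0 = fully across the end of the cover (bar points along the tray's -x, hard stop); 1.57 = bar points along the tray's +y, clear of the cover; starts 1.65 to 2.0, at most 2.3. Seen from above it closes anticlockwise. Stiff pivot: it stays where left, about 1 N at the tip moves it. Pushing it from its outer side (tray's +x side while open, +y side at the end) closes it.
- keeper_pivot (a point): Keeper's pivot axis, at mid height of the bar, 46 mm above the bench; at x 69, y 123 mm in the tray's frame.
- keeper_tip (a point): Free end of the keeper bar, 50 mm from the pivot, at mid height. The bar is 12 mm wide and stands between 38 and 54 mm above the bench, and reaches 6 mm past the pivot at its other end.
- magnet: Blue painted horseshoe magnet lying in the tray, about 48 x 56 x 12 mm, in the large compartment at the tray's -y end. Origin: underside, near its middle. Leave alone.
- marble_center (a point): Centre of the cobalt glass marble, 19 mm across, in the small compartment at the tray's -y, +x corner. Leave alone.
- nut0: One of four cast iron hex nuts in the tray, 17 mm across flats, 9 mm high. Origin: centre of its underside. Leave alone.
- nut1: One of four cast iron hex nuts in the tray, 17 mm across flats, 9 mm high. Origin: centre of its underside. Leave alone.
- nut2: One of four cast iron hex nuts in the tray, 17 mm across flats, 9 mm high. Origin: centre of its underside. Leave alone.
- nut3: One of four cast iron hex nuts in the tray, 17 mm across flats, 9 mm high. Origin: centre of its underside. Leave alone.
- pointer: Wooden dowel pointer with an aluminium cap, 200 mm long (its x), 10 mm thick, lying on the bench on the tray's -x side. Origin: middle of its underside. Leave alone.
- jar: Small lidded glass jar, 44 mm across, 55 mm high, standing on the bench on the tray's +x side. Origin: centre of its underside. Leave alone.

How it is judged:
On the way, in this order (a step that is already met when the one before it is completed fails the run):
1. the cover is pushed fully home (within 5 mm) while the keeper is still clear (value of joint cover below 0.005 m and value of joint keeper above 1.3 rad), for 0.2 s.
2. the keeper lies across the cover's end (within 0.2 rad) with the cover home (value of joint keeper below 0.2 rad and value of joint cover below 0.005 m), for 0.2 s.
At the end, for the whole second after the job is handed in: Cover home within 5 mm, keeper across its end within 0.2 rad, both at rest, and the magnet, marble, nuts, pointer and jar within 30 mm of where they started (all of step 2 and velocity of joint cover between -0.02 and 0.02 m/s and velocity of joint keeper between -0.02 and 0.02 rad/s and distance of each of magnet, nut0, nut1, nut2, nut3, pointer, jar, marble_center from where it was at the start of the episode below 0.03 m); the robot touches nothing.
It fails at once if the keeper is swung into the cover's path (below 1.3 rad) while the cover is more than 10 mm open (value of joint keeper below 1.3 rad and value of joint cover above 0.01 m).
It fails at once if the kit's contents, the pointer or the jar are lifted, carried or knocked more than 30 mm (distance of any of magnet, nut0, nut1, nut2, nut3, pointer, jar, marble_center from where it was at the start of the episode above 0.03 m).
It also fails if it takes over 48 s, if anything falls off the work surface, if the arm or the gripper's body presses on something with over 40 N, if the wrist force passes 120 N, or if a joint passes its speed limit or range.

## Robot

A 7-joint arm with a two-finger parallel gripper is mounted at the origin on the work surface. World frame = base frame: x ahead of the robot, y to its left, z up, the work surface at z = 0. Lengths are in m, angles in rad, forces in N, time in s.
With the tool pointing down it reaches from about 0.35 to 0.9 m from the base axis. Payload 19.9 kg.
Tool frame: the origin (TCP) lies between the finger pads; the fingertips stand 19 mm ahead of it and the grasp point (between the pads) is the TCP; z points along the fingers, y is the line along which they close (so a half turn about z gives the same grasp; the last joint's range is limited). The gripper opens to 94 mm and grips with 3 to 60 N. Pads are 16 mm wide; open, the fingers measure 119 mm over their backs; the gripper's body (75 mm by 177 mm) begins 78 mm behind the grasp point.
Start: joints at [1.155, 0.417, -0.01, 1.614, 0.005, 1.111, -0.053], TCP at [0.228, -0.582, 0.224] pointing down, gripper open.
Joint ranges: [-2.81, 2.81], [-0.39, 2.02], [-1.27, 1.25], [0.06, 2.57], [-1.19, 4.33], [0.19, 2], [-2.82, 2.82]. Speed limits (rad/s): [1.89, 1.89, 2.39, 2.39, 3.01, 3.01, 3.01].

## Interface

Orientations are given as a 3x3 rotation matrix whose columns are the frame's x, y, z axes.
In Python, from rig import robot gives the robot as it stands. Calls block until the motion is done:
- robot.move_ptp(position, orientation): joint-space move of the TCP to a pose.
- robot.move_linear(position, velocity=0.15, frame=None, threshold=None): straight line of the TCP; frame=None keeps the orientation; velocity is the mean speed in m/s. With threshold (N) it stops when the force on the tool has changed by that much, and returns True; else False.
- robot.goto_joints(angles): joint-space move.
- robot.gripper_to(opening): finger opening in m; the grip force is fixed at half the most; returns when the fingers have stopped.
- robot.pause(seconds).
- robot.ik(position, orientation): joint angles nearest the present ones, or None.
- robot.get_state(): the state.
- robot.grab_frame(name): name is "side" or "top"; returns the picture (400x640x3 uint8, red, green, blue); there is no depth.
- robot.camera_info(name): a dict with "fx", "fy", "cx", "cy" (pixels), "rvec" (rotation vector, rad) and "tvec" (3), from world to camera coordinates, as OpenCV has them. Camera axes: x right, y down, z forward; pixel columns grow to the right and rows downward; lengths in m; the calibration is good to about 2 mm. A picture is of the moment at which its call begins. camera_info takes no time and is no camera call.
A pose or a line that the arm cannot do raises robot.PlanningError and nothing moves.
- robot.sign_off(): hands the job in; it is judged then, once.
The state is a dict: "time": time; "qpos": joint angles; "joint_vel": joint speeds; "effort": joint torques, N m; "ee_pos": TCP position; "tool_rot": TCP orientation; "force": force on the tool from outside, world axes, zero at the start; "moment": the same for the moment, N m; "opening": finger opening in m; "grasp_force": force on a finger pad.
Only numpy, scipy, OpenCV 4.12 (cv2) and the standard library are available. Lean on these libraries where they do the work, as an engineer would, in place of code of your own. Each camera call takes 0.05 s, during which the arm holds its last target. There are 200 camera calls.

## Working session

There is one attempt and no reset: what is moved stays moved. The work goes in short steps, each a Python script; the robot and the scene stay as the last script left them, time stands still between calls to the robot, and variables do not carry over. Pictures are saved under pics/ and viewed, at most 10 in all, crops included, and the job is handed in when it is done.

```bash
mkdir -p pics; ls; python3 - <<'E'
from rig import robot
import cv2
for n in("top","side"):
    cv2.imwrite(f"pics/{n}0.png",robot.grab_frame(n)[:,:,::-1]); print(robot.camera_info(n))
print(robot.get_state()["time"])
E
```

```text
pics
{'fx': 453.55321868830515, 'fy': 453.55321868830515, 'cx': 316.2642429981773, 'cy': 195.38040172040394, 'rvec': array([ 2.13219924, -2.11322571,  0.20839467]), 'tvec': array([-0.0572347 ,  0.56859761,  0.62926932])}
{'fx': 463.8718981051196, 'fy': 463.8718981051196, 'cx': 321.1697850824681, 'cy': 194.4412457130653, 'rvec': array([ 0.54881262, -2.79759907,  0.98867306]), 'tvec': array([0.53168545, 0.23562741, 0.68872874])}
0.1
```

View pics/top0.png

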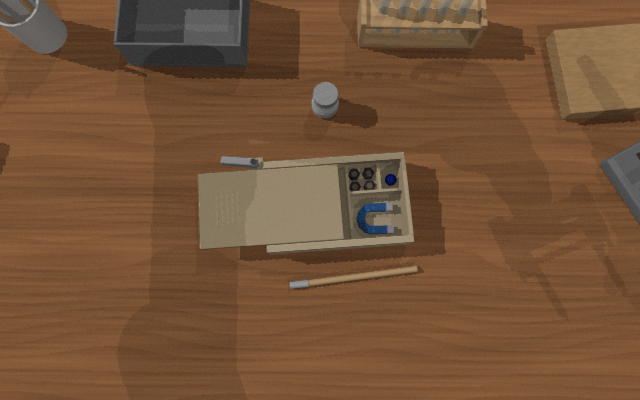

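View pics/side0.png

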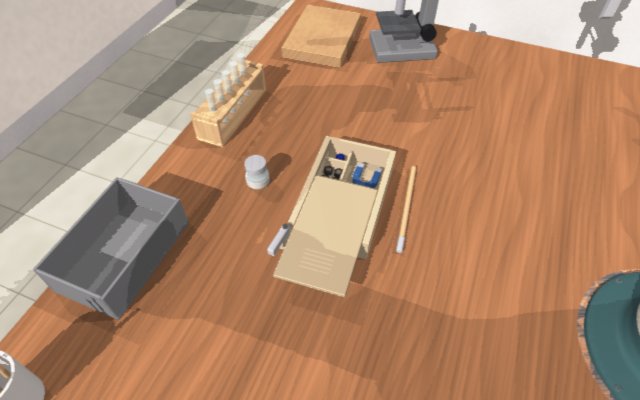

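Top view: cover end edge from about (199,173) to (201,248), keeper pivot about (258,162), keeper tip (221,160), and the tray's far corners at (405,154) and (412,243). I'll cast these to their heights and take a zoomed look.

```bash
cat > h.py <<'E'
import numpy as np, cv2
from rig import robot
def ray(n,px,z):
    c=robot.camera_info(n); R=cv2.Rodrigues(c["rvec"])[0]; o=-R.T@c["tvec"]
    d=R.T@np.array([(px[0]-c["cx"])/c["fx"],(px[1]-c["cy"])/c["fy"],1])
    return o+d*(z-o[2])/d[2]
E
python3 - <<'E'
from h import *
P={k:ray("top",p,z)[:2] for k,p,z in [("px-y",(405,154),.048),("mx-y",(412,243),.048),("cov+x",(199,173),.048),("cov-x",(201,248),.048),("tip",(221,160),.054),("piv",(258,162),.054),("mx+y",(268,251),.048),("jar",(325,92),.055)]}
for k,v in P.items(): print(k,v.round(4))
d=lambda a,b:np.linalg.norm(P[a]-P[b]).round(4)
print(d("px-y","mx-y"),d("cov+x","cov-x"),d("tip","piv"),d("mx-y","mx+y"))
im=cv2.imread("pics/top0.png")[140:270,185:425]
cv2.imwrite("pics/c0.png",cv2.resize(im,None,fx=3.3,fy=3.3,interpolation=cv2.INTER_CUBIC))
E
```

```text
px-y [ 0.6371 -0.1894]
mx-y [ 0.4993 -0.1959]
cov+x [0.6037 0.1282]
cov-x [0.489  0.1187]
tip [0.623  0.0942]
piv [0.6204 0.0375]
mx+y [0.4855 0.0189]
jar [ 0.7353 -0.0645]
0.138 0.1151 0.0568 0.2152
```

View pics/c0.png

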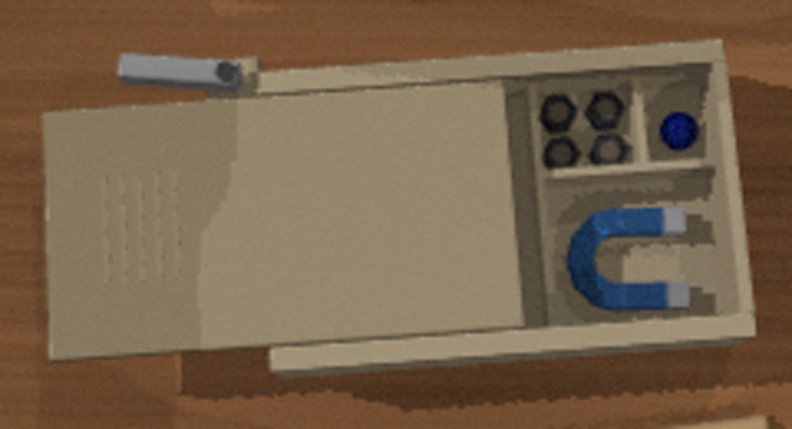

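The crop shows the tray corners at crop px (722,41), (755,337) and (272,371), the pivot at (228,71) and the keeper end at (120,66). The cover corners are at (43,113) and (50,359). I'll fit a rigid tray frame to these and check the residuals.

```bash
python3 - <<'E'
from h import *
f=lambda c,z:ray("top",(c[0]/3.3+185-.35,c[1]/3.3+140-.35),z)[:2]
W=np.array([f((722,41),.048),f((755,337),.048),f((272,371),.048),f((228,71),.054)])
T=np.array([(.07,-.11),(-.07,-.11),(-.07,.11),(.069,.123)])
w,t=W-W.mean(0),T-T.mean(0)
U,S,V=np.linalg.svd(t.T@w); R=V.T@np.diag([1,np.linalg.det(V.T@U.T)])@U.T; o=W.mean(0)-R@T.mean(0)
print("res mm",((T@R.T+o-W)*1e3).round(1).tolist(),"yaw",np.arctan2(R[1,0],R[0,0]),o)
loc=lambda p:(R.T@(p-o)).round(4)
print("cover",loc(f((43,113),.048)),loc(f((50,359),.048)))
tip=loc(f((120,66),.054)); piv=loc(f((228,71),.054)); d=tip-piv; print("tip",tip,np.linalg.norm(d),"keeper",np.pi-np.arctan2(d[1],d[0]))
np.savez("tray.npz",R=R,o=o)
m=robot.camera_info("side")
# cross-check in side view
for p in [(0,.113+.09,.048),(.069,.123,.054),(.07,-.11,.048),(-.07,-.11,.048)]:
    q=np.r_[R@np.array(p[:2])+o,p[2]]
    K=np.array([[m["fx"],0,m["cx"]],[0,m["fy"],m["cy"]],[0,0,1]])
    print(p,q.round(3),cv2.projectPoints(q[None],m["rvec"],m["tvec"],K,None)[0].ravel().round(1))
E
```

```text
res mm [[0.3, -0.7], [-0.2, -0.5], [0.0, 0.6], [-0.2, 0.5]] yaw 0.07756590562574428 [ 0.56222101 -0.08343306]
cover [0.0565 0.2099] [-0.0578  0.2089]
tip [0.075  0.1723] 0.050136613367877184 keeper 1.6867398423389062
(0, 0.203, 0.048) [0.546 0.119 0.048] [308.6 279.2]
(0.069, 0.123, 0.054) [0.621 0.045 0.054] [284.5 224.9]
(0.07, -0.11, 0.048) [ 0.641 -0.188  0.048] [325.8 133.9]
(-0.07, -0.11, 0.048) [ 0.501 -0.199  0.048] [396.  149.6]
```

The fit is good: residuals are under 1 mm, the cover is about 96 mm open, the keeper is at 1.69 rad and the keeper length is 50 mm. Next I'll push the cover.

```bash
cat >> h.py <<'E'
try:
    _t=np.load("tray.npz"); R2,o2=_t["R"],_t["o"]
except FileNotFoundError: pass
def w(x,y,z): return np.r_[R2@np.array([x,y])+o2,z]
def loc(p): return np.r_[R2.T@(np.array(p[:2])-o2),p[2]]
def rot(sgn):   # tool x along +-tray y, tool z down
    x=np.r_[sgn*R2[:,1],0]; z=np.array([0,0,-1.]); return np.c_[x,np.cross(z,x),z]
def snap(n,f): cv2.imwrite(f,robot.grab_frame(n)[:,:,::-1])
E
python3 - <<'E'
from h import *
c=[]
for s in(1,-1):
    q=robot.ik(w(0,.235,.059),rot(s)); print(s,None if q is None else np.round(q,2))
    if q is not None: c.append((abs(q[6]),s))
s=min(c)[1]; print(s)
robot.gripper_to(0.0)
robot.move_ptp(w(0,.25,.15),rot(s))
robot.move_linear(w(0,.25,.059),.12)
print("touch",robot.move_linear(w(0,.13,.059),.06,threshold=15),loc(robot.get_state()["ee_pos"]))
print("stop",robot.move_linear(w(0,.113,.059),.02,threshold=12))
S=robot.get_state(); print(loc(S["ee_pos"]).round(4),S["force"].round(1),S["time"],S["opening"])
snap("top","pics/t1.png")
E
```

```text
1 [ 0.24  0.64 -0.73  1.87  0.57  0.85 -0.71]
-1 [ 0.46  0.83 -1.09  1.86  0.87  1.02  2.21]
1
touch False [-0.00024674  0.13000357  0.05888609]
stop True
[-0.0003  0.1232  0.0588] [-0.8  4.   2.1] 7.95 0.0007048555072875693
```

View pics/t1.png

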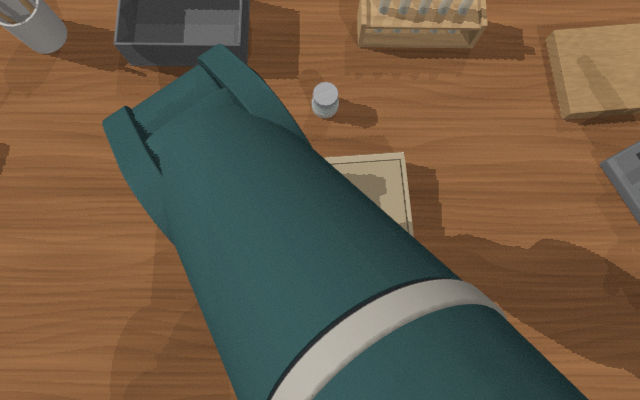

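The arm hides the kit, but the push met a hard stop at TCP y = 0.123, about where 'home' should be. I'll back off, go above the keeper's outer side and look.

```bash
python3 - <<'E'
from h import *
robot.move_linear(w(0,.16,.059),.1)
robot.move_linear(w(0,.2,.16),.2)
robot.move_linear(w(.115,.2,.16),.2)
snap("top","pics/t2.png"); snap("side","pics/s2.png")
a=cv2.imread("pics/t2.png")[130:270,180:420]; b=cv2.imread("pics/s2.png")[100:310,220:460]
cv2.imwrite("pics/c2.png",cv2.resize(b,None,fx=2.8,fy=2.8))
print(robot.get_state()["time"])
E
```

```text
10.0333
```

View pics/c2.png

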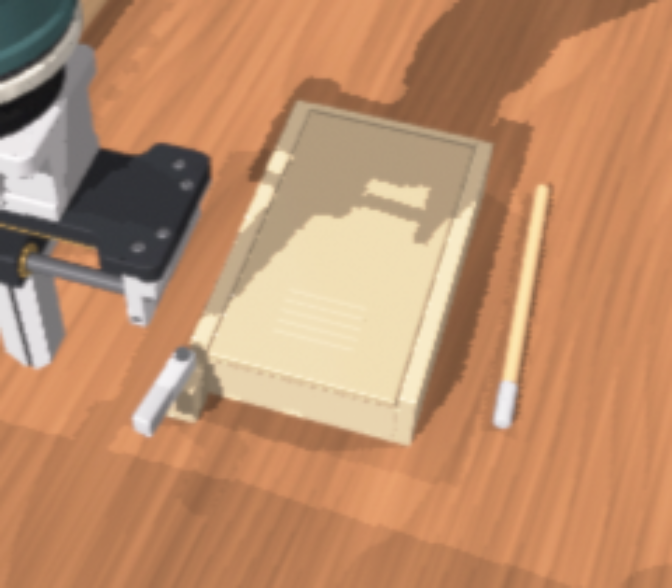

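View pics/t2.png

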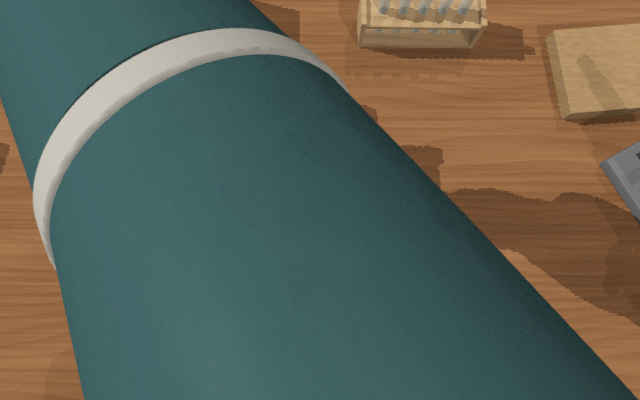

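The cover is flush and home, and the keeper is still open at about (165,390) in the crop. I'll sweep it shut along an arc about the pivot.

```bash
python3 - <<'E'
from h import *
Z=.061
def c(t,r=.036):
    u=np.array([-np.cos(t),np.sin(t)]); n=np.array([np.sin(t),np.cos(t)])
    p=np.array([.069,.123])+r*u+(.006+.0125*abs(n[0])+.008*abs(n[1]))*n
    return w(*p,Z)
robot.move_linear(w(.114,.158,.12),.15)
robot.move_linear(w(.114,.158,Z),.1)
for t in np.linspace(1.69,.1,9):
    if robot.move_linear(c(t),.06,threshold=25): print("stopped at",t); break
else: print("end",robot.move_linear(c(-.15),.02,threshold=10))
S=robot.get_state(); print(loc(S["ee_pos"]).round(4),S["force"].round(1),S["time"])
if S["time"]<40 and loc(S["ee_pos"])[1]<.142:
    p=loc(S["ee_pos"])
    robot.move_linear(w(p[0],p[1]+.04,Z),.1)
    robot.move_linear(w(p[0],p[1]+.05,.2),.2)
    robot.move_linear(w(.115,.2,.2),.2)
snap("side","pics/s3.png")
b=cv2.imread("pics/s3.png")[100:310,220:460]
cv2.imwrite("pics/c3.png",cv2.resize(b,None,fx=2.8,fy=2.8)); print(robot.get_state()["time"])
E
```

```text
end True
[0.0334 0.1392 0.0611] [1.9 3.5 1.1] 14.4833
16.5
```

View pics/c3.png

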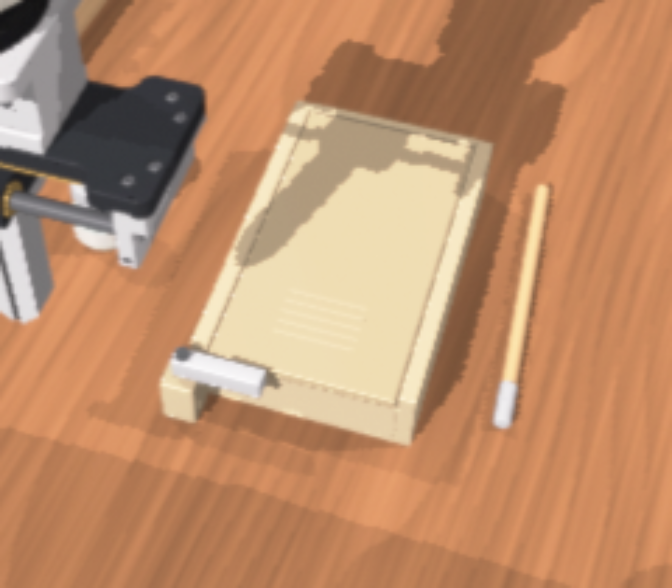

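The keeper lies across the cover's end, parallel to it from about (180,355) to (265,378), and the push ended at its stop with the same 2 mm offset as the cover did. The jar and pointer are unmoved and the arm is clear.

```bash
python3 -c "
from rig import robot
print(robot.sign_off())"
```

```text
the job is handed in; nothing more can be done
None
```

I pushed the cover home, then swung the keeper across its end, and handed the job in at about 17 s of the 48 s allowed. The last side view shows both in place and the arm clear, but sign-off returned no verdict.

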